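Key the mincer plate onto its pin and press it home

ROBOT

A 7-joint arm with a two-finger parallel gripper is mounted at the origin on the work surface. World frame = base frame: x ahead of the robot, y to its left, z up, the work surface at z = 0. Lengths are in mm, angles in rad, forces in N, time in s.
With the tool pointing down it reaches from about 425 to 875 mm from the base axis. Payload 4.7 kg.
Tool frame: the origin (TCP) lies at the very end of the fingers, on their centre line; the grasp point (between the pads) lies 19 mm behind it; z points along the fingers, y is the line along which they close (so a half turn about z gives the same grasp; the last joint's range is limited). The gripper opens to 85 mm and grips with 20 to 120 N. Pads are 22 mm wide; open, the fingers measure 114 mm over their backs; the gripper's body (76 mm by 85 mm) begins 54 mm behind the grasp point. The pads swing forward as they close: fully open they stand 13 mm farther back than shut.
Start: joints at [1.193, 0.321, -0.07, 1.45, 0.023, 1.371, -0.057], TCP at [248.186, -600.773, 231.349] pointing down, gripper open.
Joint ranges: [-2.86, 2.86], [-0.3, 2.09], [-1.38, 1.24], [0.06, 2.45], [-1.56, 4.7], [0.09, 2.05], [-2.69, 2.69]. Speed limits (rad/s): [2.57, 2.57, 3.14, 3.14, 3.14, 3.14, 3.14].

INTERFACE

Orientations are given as a unit quaternion [w, x, y, z].
In Python, from workcell import * gives the robot as it stands.
- The arm moves only by the shell command python3 -m creep 'ROWS'. ROWS is JSON, a list of rows, each a list of 3 entries, a list of its own where there are three numbers: the shift along the tool's x, y, z scaled (see below), then the turn, a rotation vector about the tool's x, y, z scaled (see below), then the opening, from -1 (shut) to 1 (fully open). In form: [[[tx, ty, tz], [rx, ry, rz], hand], ...]. A call has 1 to 20 rows; each row is the pose to reach, as a shift and turn from the pose commanded when the call began, along the tool's axes at that moment; what a row does not reach only later rows make up. The controller multiplies each number of a shift by 30 cm and each number of a turn by 90 degrees. A row lasts 1/12 s, in which the tool goes at most 41.7 mm and 7.16 degrees, less where a joint would pass 70% of its speed; a pose out of reach is approached as far as the arm can. A call with a number of a shift or a turn outside -1 to 1 is refused whole. A call with a gripper value outside its range is refused whole. The fingers move at their own pace and stop on an object; the grip force is fixed at half the most. Time passes only in rows, so rows that repeat a pose let the fingers close. It gives the time, the measured TCP pose, the force, the opening and the grip force at its end, in the units of the state.
- get_state(): the state, without advancing time (a new reading comes with each control period).
- capture(name): name is "scene" or "side" or "wrist"; returns the picture (400x640x3 uint8, red, green, blue); there is no depth.
- calibration(name): a dict with "camera_matrix" (3x3 intrinsics, pixels), "world_to_cam" (4x4, takes a point from world to camera coordinates). Camera axes: x right, y down, z forward; pixel columns grow to the right and rows downward; lengths in mm; the calibration is good to about 2 mm. A picture is of the moment at which its call begins: read the wrist's pose just before it. calibration takes no time and is no camera call; for the wrist camera it gives the pose at the moment of the call.
- hand_in(): hands the job in; it is judged then, once.
The state is a dict: "time": time; "qpos": joint angles; "joint_velocities": joint speeds; "effort": joint torques, N m; "tcp_pos": TCP position; "eef_rot": TCP orientation; "ft_force": force on the tool from outside, world axes, zero at the start; "ft_torque": the same for the moment, N m; "width": finger opening in mm; "grasp_force": force on a finger pad.
Only numpy, scipy, OpenCV 4.12 (cv2) and the standard library are available. Lean on these libraries where they do the work, as an engineer would, in place of code of your own. Each camera call takes 0.05 s, during which the arm holds its last target. There are 200 camera calls.

TASK

The head of the khoya mincer stands mouth up on the counter, its three-spoked plate sitting high in the mouth because the notch in its rim is not over the brass pin. With a fingertip, turn the plate until the notch meets the pin, then press it down until it is fully home, flush with the mouth of the head. Do not lift the plate, and leave the other things on the counter where they are.

Things in the scene. Friction and masses are not known exactly. Their poses are not given: they have to be found in the camera images.
- mouth (a point): Centre of the mouth of the mincer head, level with its rim, 200 mm above the counter; z up. The head is a silvery cast body, fixed, standing mouth up: bore 101 mm, outside 123 mm with a coarse thread. Inside, under the plate, lie a fixed four-bladed knife (top 10 mm below the rim) and a 12 mm stud on the axis (top 4 mm below the rim).
- throat (a point): Centre of the open end of the head's feed throat, a level tube 74 mm wide there, 105 mm above the counter. It sticks out to 126 mm from the head's axis, on the side opposite the pin.
- pin (a point): The brass key pin, fixed: a round bar 7 mm thick lying level and radially in a 10 mm slot of the rim, opposite the throat, with a dab of red paint on the rim either side; it shows from above and runs on under the plate to 45 mm from the axis. This point is on its centre line, 47.5 mm from the axis, 7 mm below the rim.
- plate_top (a point): Centre of the plate's top face. Dark steel disc 99 mm across, 10 mm thick, level in the mouth: hub 22 mm across, three spokes 10 mm wide, 120 degrees apart, rim 6 mm wide (radius 43.5 to 49.5 mm). It starts with its top 7 mm above the head's rim. It turns either way about the vertical axis (friction about 0.03 N m) and stays where left.
- window (a point): Centre, at the plate's top face, of one of three alike open windows between the spokes (this one is 60 degrees from the notch, counterclockwise from above), 27 mm from the axis; each runs from 11 to 43.5 mm radius. A fingertip fits in, 16 mm deep down to the knife, and can push a spoke sideways. The plate can also be dragged from on top with about 10 N of push.
- notch (a point): Notch in the plate's rim, 10 mm wide, 6 mm deep, right through the thickness, at the outer end of the one spoke that has a dab of red paint on top. This point is its middle, 47.5 mm from the axis, half-way through the thickness. Keyed, it lies over the pin. It starts 34 to 180 degrees away from the pin, on either side.
- plate (a joint): How far the plate is pressed down, m: 0 at the start (high), 0.007 fully home, its top flush with the head's rim; negative is lifted. Snug in the bore: it does not drop by itself, goes down for about 3 to 7 N and stays down, and passes the pin only with the notch over it to within about 3 mm (the round pin then guides it in).
- ring_nut: Loose cast ring nut of the head, silvery, 142 mm across (161 over its four lugs), 36 mm high, lying on the counter beside the head; origin at the centre of its underside. To be left alone.
- spare_plate: Loose spare plate, dark steel disc 99 mm across, 10 mm thick, with many small drilled holes, lying flat on the counter beside the head; origin at the centre of its underside. To be left alone.
- stomper: Wooden feed stomper, 64 mm across and 202 mm high, standing upright on the counter; origin at the centre of its underside. To be left alone.
- peda_bowl: Small steel bowl of round sweets, 104 mm across, 45 mm high; origin at the centre of its underside. To be left alone.
- sweet_box: Closed red carton with a gold band, 152 x 112 x 47 mm; origin at the centre of its underside. To be left alone.
- brush: Cleaning brush 200 mm long lying along its own x axis; origin underneath, near its middle. To be left alone.

How it is judged:
By the outcome, as a careful person would: the job done as asked, in the order asked, and still so for the second after the job is handed in, with the robot touching nothing.
It also fails if it takes over 67 s, if anything falls off the work surface, if the arm or the gripper's body presses on something with over 40 N, if the wrist force passes 120 N, or if a joint passes its speed limit or range.

## Working session

There is one attempt and no reset: what is moved stays moved. The work goes in short steps, Python scripts to look and compute and a shell command to move; the robot and the scene stay as the last step left them, time stands still between calls to the robot, and variables do not carry over. Pictures are saved under pics/ and viewed, at most 10 in all, crops included, and the job is handed in when it is done.

```bash
mkdir -p pics; python3 - <<'E'
from workcell import *
import cv2
s=get_state();print(s['time'],s['tcp_pos'],s['eef_rot'],s['width'])
for n in("scene","side"):
    cv2.imwrite(f"pics/{n}0.png",capture(n)[:,:,::-1])
    c=calibration(n);print(c)
E
```

```text
0.0 [ 247.96878236 -600.2491387   230.20399768] [-9.51320822e-04  9.80870748e-01  1.94657706e-01 -2.20614673e-04] 85.38557279482424
{'camera_matrix': array([[493.55424947,   0.        , 315.26395557],
       [  0.        , 493.55424947, 194.46532847],
       [  0.        ,   0.        ,   1.        ]]), 'world_to_cam': array([[ 5.73932923e-01,  8.18898294e-01, -2.56589865e-03,
        -2.98968627e+02],
       [ 6.77239136e-01, -4.76406579e-01, -5.60699496e-01,
        -2.69699130e+02],
       [-4.60378272e-01,  3.20066173e-01, -8.28015393e-01,
         1.85948801e+03],
       [ 0.00000000e+00,  0.00000000e+00,  0.00000000e+00,
         1.00000000e+00]])}
{'camera_matrix': array([[405.4014312 ,   0.        , 323.76489162],
       [  0.        , 405.4014312 , 200.20390619],
       [  0.        ,   0.        ,   1.        ]]), 'world_to_cam': array([[-9.65495206e-01, -2.60413613e-01, -1.93857878e-03,
         5.01034576e+02],
       [-1.91860136e-01,  7.16324226e-01, -6.70872038e-01,
         1.89144292e+02],
       [ 1.76092862e-01, -6.47351800e-01, -7.41570598e-01,
         1.34936880e+03],
       [ 0.00000000e+00,  0.00000000e+00,  0.00000000e+00,
         1.00000000e+00]])}
```

View pics/scene0.png

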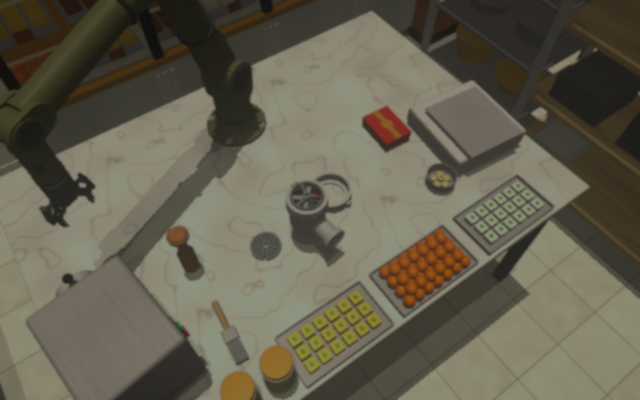

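View pics/side0.png

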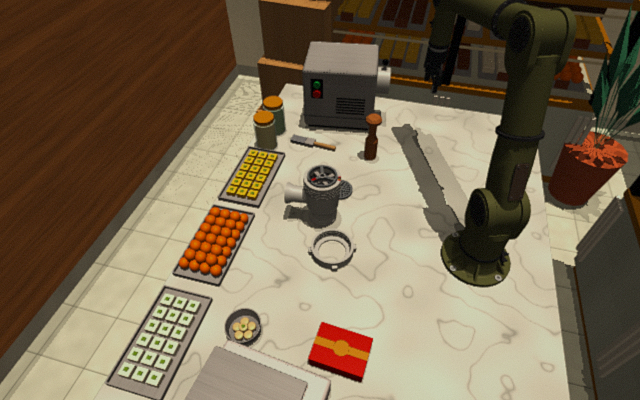

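The head stands at about (308,194) in the scene view and (322,178) in the side view. The throat points toward (333,240) in the scene view, and the stomper is at (180,240). I'll cast these onto planes and prepare an upscaled crop.

```bash
cat > h.py <<'E'
from workcell import *
import cv2, numpy as np
def ray(c,u,v,z):
    R=c['world_to_cam'][:3,:3];t=c['world_to_cam'][:3,3]
    o=-R.T@t;d=R.T@np.linalg.solve(c['camera_matrix'],[u,v,1.])
    return o+d*(z-o[2])/d[2]
def proj(c,p):
    q=c['world_to_cam']@np.append(p,1.);k=c['camera_matrix']@q[:3];return k[:2]/k[2]
E
python3 - <<'E'
from h import *
a=calibration("scene");b=calibration("side")
print(ray(a,307,195,200),ray(b,322,179,200),"throat",ray(a,333,238,105),ray(b,289,195,105))
print("stomper top",ray(a,178,236,200),ray(b,373,119,200))
w=calibration("wrist");print(w); s=get_state();print(np.linalg.inv(w['world_to_cam'])[:3,3])
i=cv2.imread("pics/scene0.png")[165:260,265:365];j=cv2.imread("pics/side0.png")[150:245,275:375]
cv2.imwrite("pics/c.png",np.hstack([cv2.resize(x,(400,380),interpolation=cv2.INTER_CUBIC) for x in(i,j)]))
E
```

```text
[537.6710843  -40.42756487 200.        ] [532.57290371 -30.05991736 200.        ] throat [654.85286627 -29.40350379 105.        ] [647.45879492 -17.32490001 105.        ]
stomper top [ 445.65435643 -407.88636401  200.        ] [ 431.1028716  -388.71399905  200.        ]
{'camera_matrix': array([[328.59964056,   0.        , 316.51152823],
       [  0.        , 328.59964056, 192.45984553],
       [  0.        ,   0.        ,   1.        ]]), 'world_to_cam': array([[ 3.81398536e-01, -9.24405955e-01, -2.96432773e-03,
        -6.48426917e+02],
       [-8.87125581e-01, -3.66914894e-01,  2.79967256e-01,
        -3.54352074e+01],
       [-2.59891055e-01, -1.04149371e-01, -9.60004973e-01,
         3.78761278e+02],
       [ 0.00000000e+00,  0.00000000e+00,  0.00000000e+00,
         1.00000000e+00]])}
[ 314.31026602 -572.96366013  371.61125833]
```

View pics/c.png

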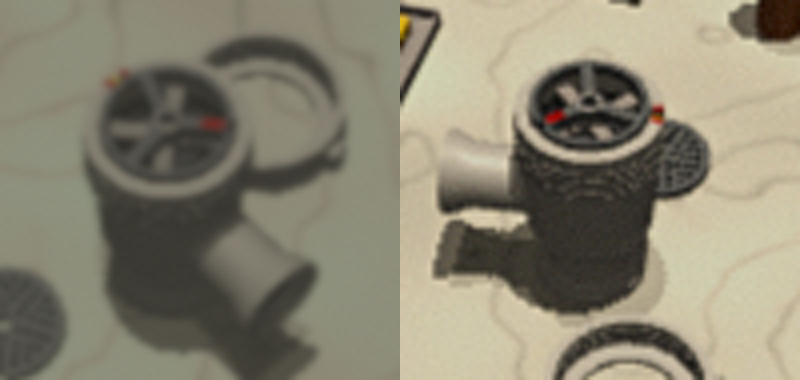

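The pin is on the robot side (about −x), with its red dabs at crop (118,78) left and (656,113) right. The red spoke is at crop (212,124) and (555,117), well away from the pin. I'll move over the head for a wrist view.

```bash
python3 -m creep '[[[0,0,-0.13],[0,0,0],-0.6],[[0,0,-0.26],[0,0,0],-0.6],[[0,0,-0.36],[0,0,0],-0.6],[[0.76,-0.69,-0.36],[0,0,0],-0.6],[[0.76,-0.69,-0.36],[0,0,0],-0.6],[[0.76,-0.69,-0.36],[0,0,0],-0.6],[[0.76,-0.69,-0.36],[0,0,0],-0.6],[[0.76,-0.69,-0.36],[0,0,0],-0.6],[[0.76,-0.69,-0.36],[0,0,0],-0.6],[[0.76,-0.69,-0.36],[0,0,0],-0.6],[[0.76,-0.69,-0.36],[0,0,0],-0.6]]' && python3 -m creep '[[[0.76,-0.69,0],[0,0,0],-0.6],[[0.76,-0.69,0],[0,0,0],-0.6],[[0.76,-0.69,0],[0,0,0],-0.6],[[0.76,-0.69,0],[0,0,0],-0.6],[[0.76,-0.69,0],[0,0,0],-0.6],[[0.76,-0.69,0],[0,0,0],-0.6],[[0.76,-0.69,0],[0,0,0],-0.6],[[0.76,-0.69,0],[0,0,0],-0.6],[[0.76,-0.69,0],[0,0,0],-0.6],[[0.76,-0.69,0],[0,0,0],-0.6],[[0.76,-0.69,0],[0,0,0],-0.6]]'
python3 - <<'E'
from h import *
c=calibration("wrist");cv2.imwrite("pics/w1.png",capture("wrist")[:,:,::-1])
np.savez("w1.npz",**c)
s=get_state();print(s['tcp_pos'],s['eef_rot'],s['qpos'],s['width'],s['time'],s['ft_force']);print(proj(c,[535,-35,207]))
E
```

```text
time: 1.02
tcp_pos: [383.0, -315.8, 339.5]
eef_rot: [-0.001, 0.98, 0.199, 0.001]
ft_force: [0.7, 0.2, 0.6]
width: 17.0
grasp_force: 0.0
time: 1.93
tcp_pos: [511.1, -45.5, 338.9]
eef_rot: [0.0, 0.981, 0.194, -0.001]
ft_force: [-0.3, -0.5, 0.6]
width: 16.8
grasp_force: 0.0
[511.05739383 -45.9841158  338.94998978] [ 2.52545791e-04  9.81156240e-01  1.93215215e-01 -4.99530414e-04] [ 0.63824446  0.02259707 -0.60676503  1.58764698  0.01360867  1.53624494
 -1.15080264] 16.882526553661698 1.9833 [-0.6380848   0.09475057 -0.17859981]
[316.3341579  153.22774603]
```

View pics/w1.png

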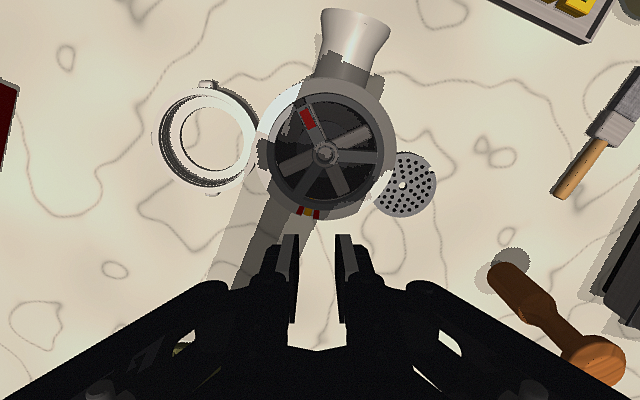

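The view shows the plate centred near (326,152), its red dab near (308,118), and the pin with red dabs near (308,211). Now to measure these.

```bash
python3 - <<'E'
from h import *
c=dict(np.load("w1.npz"));i=cv2.imread("pics/w1.png")
h=cv2.cvtColor(i,cv2.COLOR_BGR2HSV)
red=(((h[...,0]<6)|(h[...,0]>172))&(h[...,1]>150)&(h[...,2]>70)).astype(np.uint8);red[:80]=0;red[230:]=0;red[:,:250]=0;red[:,400:]=0
n,l,st,ce=cv2.connectedComponentsWithStats(red)
for k in range(1,n):
  if st[k,4]>4: print(st[k],ce[k],ray(c,*ce[k],207),ray(c,*ce[k],200))
yel=((abs(h[...,0].astype(int)-22)<8)&(h[...,1]>130)&(h[...,2]>80));ys,xs=np.nonzero(yel[195:225,290:330]);print("brass",len(xs),xs.mean()+290,ys.mean()+195)
g=cv2.GaussianBlur(cv2.cvtColor(i,cv2.COLOR_BGR2GRAY),(3,3),0)
# outer edge of dark disc: radial scan
P=[]
for a in np.arange(0,360,4):
  d=np.array([np.cos(np.radians(a)),np.sin(np.radians(a))]);r=np.arange(48,70,.5)
  p=np.array([326,152])+r[:,None]*d
  v=cv2.remap(g,p[:,0].astype(np.float32)[None],p[:,1].astype(np.float32)[None],1)[0].astype(float)
  gr=v[4:]-v[:-4];k=gr.argmax();
  if gr[k]>25:P.append(p[k+2])
P=np.array(P,np.float32)
for _ in range(4):
  W=np.array([ray(c,*p,200)[:2] for p in P]);A=np.c_[2*W,np.ones(len(W))];x=np.linalg.lstsq(A,(W**2).sum(1),rcond=None)[0]
  R=np.sqrt(x[2]+x[0]**2+x[1]**2);e=abs(np.hypot(*(W-x[:2]).T)-R);print(len(P),x[:2],R,np.median(e));P=P[e<max(2,2*np.median(e))]
m=i.copy()
for p in P: cv2.circle(m,tuple(int(t) for t in p),1,(0,255,0),-1)
cv2.imwrite("pics/w1c.png",cv2.resize(m[70:230,230:430],(800,600)[:2] and (750,600),interpolation=cv2.INTER_CUBIC))
E
```

```text
[300 108  16  22 176] [307.38636364 118.65340909] [558.40466162 -17.53971499 207.        ] [557.91481631 -17.52841752 200.        ]
brass 52 307.53846153846155 210.98076923076923
85 [530.62085115 -42.64175084] 52.4992088837977 3.308884694176456
79 [530.31524655 -41.72059176] 53.15818870972777 2.674953442386631
73 [529.39542767 -40.57232257] 54.07906267037035 2.428258960339022
72 [529.35541337 -40.41961676] 54.04061383484873 2.4386298035438685
```

View pics/w1c.png

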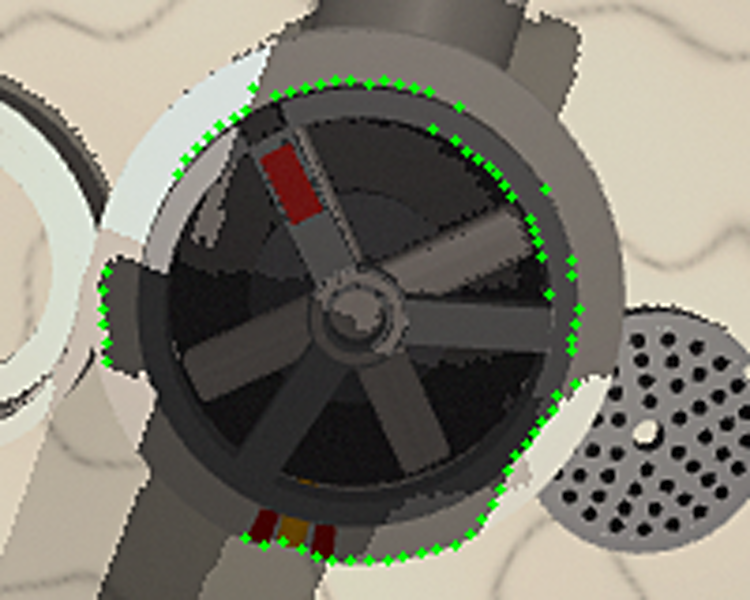

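The picture agrees with the description: hub at crop (358,312), notch at (265,125), red dab at (292,183), brass pin end at (293,530). Next, the angles.

```bash
python3 - <<'E'
from h import *
c=dict(np.load("w1.npz"))
f=lambda x,y,z:ray(c,230+x/3.75,70+y/3.75,z)[:2]
L=f(140,300,207);Rr=f(580,325,207);T=f(345,88,207)
x=np.linalg.lstsq(np.c_[2*np.array([L,Rr,T]),np.ones(3)],(np.array([L,Rr,T])**2).sum(1),rcond=None)[0]
print("rim fit",x[:2],np.sqrt(x[2]+x[0]**2+x[1]**2))
C=f(358,312,207);print("hub",C)
for O in(C,):
  for n,p in dict(dab=f(292,183,207),notch=f(265,125,207),sp2=f(540,328,207),sp3=f(262,455,207),pin=f(293,530,196),reddabs=(f(262,527,200)+f(324,541,200))/2,throat=f(425,10,142)).items():
    d=p-O;print(n,p.round(1),np.hypot(*d).round(1),np.degrees(np.arctan2(d[1],d[0])).round(1))
E
```

```text
rim fit [536.9965448  -42.99909464] 49.201570031655
hub [537.92385822 -42.05897102]
dab [558.4 -17.9] 31.7 49.6
notch [567.5  -8.1] 45.1 49.0
sp2 [550.1 -81.1] 40.9 -72.7
sp3 [498.9 -34.4] 39.8 168.9
pin [480.8 -49.1] 57.5 -173.0
reddabs [481.3 -49. ] 57.1 -173.0
throat [607.5 -33.4] 70.1 7.1
```

The head axis is at about (537.5, −42.5). The notch is at 48.5° and the pin at 187°, so the plate needs +138.5° counterclockwise. I'll put the fingers either side of the painted spoke (opening 17 mm, TCP 22 mm from the axis) and push with one finger. First I'll hover.

```bash
python3 -m creep '[[[0.151,-0.009,0.1],[0,0,-0.07],-0.6],[[0.151,-0.009,0.2],[0,0,-0.145],-0.6],[[0.151,-0.009,0.3],[0,0,-0.22],-0.6],[[0.151,-0.009,0.36],[0,0,-0.291],-0.6],[[0.151,-0.009,0.38],[0,0,-0.291],-0.6],[[0.151,-0.009,0.38],[0,0,-0.291],-0.6],[[0.151,-0.009,0.38],[0,0,-0.291],-0.6]]'
python3 - <<'E'
from h import *
c=calibration("wrist");i=capture("wrist")[:,:,::-1];cv2.imwrite("pics/w2.png",i)
s=get_state();q=s['eef_rot'];print(s['tcp_pos'],q,np.degrees(2*np.arctan2(q[2],q[1])),s['qpos'][6],s['width'])
print(proj(c,[537.5,-42.5,207]),proj(c,s['tcp_pos']))
E
```

```text
time: 2.57
tcp_pos: [552.7, -25.5, 226.3]
eef_rot: [0.0, 0.912, 0.41, 0.0]
ft_force: [-0.1, -0.0, -0.3]
width: 17.3
grasp_force: 0.0
[553.20775034 -25.1167146  227.01085455] [8.57598895e-04 9.12041767e-01 4.10095136e-01 1.02922656e-03] 48.42166871280589 -0.8120888689646152 17.305428237162452
[316.58183736 276.10355492] [316.96946924 254.12152461]
```

View pics/w2.png

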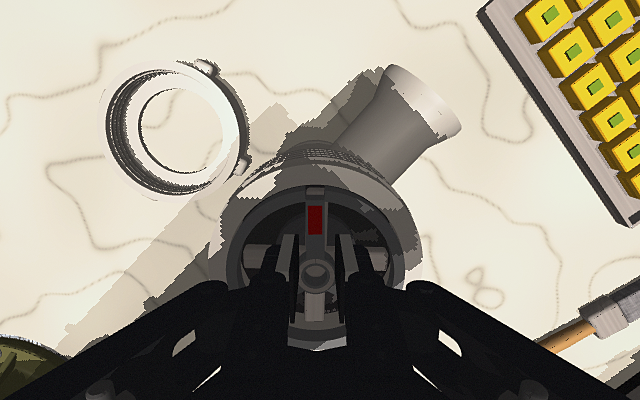

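The spoke is centred at column 316 between the fingertips at 290 and 343, and the hub is at (317,273), close to the predicted (317,276). I'll insert.

```bash
python3 -m creep '[[[0,0,0.03],[0,0,0],-0.6],[[0,0,0.05],[0,0,0],-0.6],[[0,0,0.065],[0,0,0],-0.6],[[0,0,0.075],[0,0,0],-0.6],[[0,0,0.085],[0,0,0],-0.6],[[0,0,0.095],[0,0,0],-0.6],[[0,0,0.095],[0,0,0],-0.6],[[0,0,0.095],[0,0,0],-0.6]]'
python3 - <<'E'
import numpy as np
# rows for turn about axis 22 mm behind TCP (tool -x): angle phi ccw world = -phi about tool z
for phi in (20,40,60,69,80):
    p=np.radians(phi);print(phi,round(22*(np.cos(p)-1)/300,4),round(-22*np.sin(p)/300,4),round(-phi/90,3))
E
```

```text
time: 3.28
tcp_pos: [552.3, -24.2, 196.7]
eef_rot: [-0.0, 0.911, 0.412, -0.0]
ft_force: [0.0, 0.2, -0.2]
width: 16.8
grasp_force: 0.0
20 -0.0044 -0.0251 -0.222
40 -0.0172 -0.0471 -0.444
60 -0.0367 -0.0635 -0.667
69 -0.0471 -0.0685 -0.767
80 -0.0606 -0.0722 -0.889
```

```bash
python3 -m creep '[[[-0.0003,-0.0064,0],[0,0,-0.056],-0.6],[[-0.0011,-0.0127,0],[0,0,-0.111],-0.6],[[-0.0025,-0.019,0],[0,0,-0.167],-0.6],[[-0.0044,-0.0251,0],[0,0,-0.222],-0.6],[[-0.0069,-0.031,0],[0,0,-0.278],-0.6],[[-0.0098,-0.0367,0],[0,0,-0.333],-0.6],[[-0.0133,-0.0421,0],[0,0,-0.389],-0.6],[[-0.0172,-0.0471,0],[0,0,-0.444],-0.6],[[-0.0215,-0.0519,0],[0,0,-0.5],-0.6],[[-0.0262,-0.0562,0],[0,0,-0.556],-0.6],[[-0.0313,-0.0601,0],[0,0,-0.611],-0.6],[[-0.0367,-0.0635,0],[0,0,-0.667],-0.6],[[-0.0424,-0.0665,0],[0,0,-0.722],-0.6],[[-0.0483,-0.0689,0],[0,0,-0.778],-0.6],[[-0.0544,-0.0708,0],[0,0,-0.833],-0.6],[[-0.0606,-0.0722,0],[0,0,-0.889],-0.6],[[-0.0606,-0.0722,0],[0,0,-0.889],-0.6],[[-0.0606,-0.0722,0],[0,0,-0.889],-0.6]]'
python3 - <<'E'
from h import *
s=get_state();q=s['eef_rot'];p=s['tcp_pos'];d=p[:2]-[537.5,-42.5];print(p,np.degrees(2*np.arctan2(q[2],q[1])),np.hypot(*d),np.degrees(np.arctan2(d[1],d[0])),s['qpos'][6],s['ft_force'],s['ft_torque'])
c=calibration("wrist");i=capture("wrist")[:,:,::-1]
h=cv2.cvtColor(np.ascontiguousarray(i),cv2.COLOR_BGR2HSV)
red=(((h[...,0]<6)|(h[...,0]>172))&(h[...,1]>150)&(h[...,2]>50)).astype(np.uint8)
n,l,st,ce=cv2.connectedComponentsWithStats(red)
for k in range(1,n):
  if st[k,4]>20:
    w=ray(c,*ce[k],207)[:2];e=w-[537.5,-42.5]
    if np.hypot(*e)<70: print(st[k],ce[k],w,np.hypot(*e),np.degrees(np.arctan2(e[1],e[0])))
E
```

```text
time: 4.78
tcp_pos: [524.3, -23.6, 197.1]
eef_rot: [0.0, 0.434, 0.901, -0.0]
ft_force: [-0.3, 0.8, 0.1]
width: 16.8
grasp_force: 0.2
[524.31875767 -23.56619218 197.12702507] 128.50381334346707 23.07020215982392 124.84466822242732 0.5860617090994272 [-0.3248776   0.81746672  0.11959885] [ 0.13814328 -0.03609095 -0.05559623]
[205 220  21  18 187] [215.14438503 228.60427807] [480.28248056 -37.11665597] 57.47020901293005 174.6251152320334
[313 224  24  36 578] [324.07612457 241.48442907] [520.73171795 -12.6818056 ] 34.20964776726347 119.35125427995212
[191 246  21  16 207] [200.76811594 253.77777778] [481.94062893 -51.01756084] 56.20847405847564 -171.28409743053402
```

The plate follows, lagging the tool by about 9°. I'll turn another 58°, then measure.

```bash
python3 -m creep '[[[-0.0003,-0.0064,0],[0,0,-0.056],-0.6],[[-0.0011,-0.0127,0],[0,0,-0.111],-0.6],[[-0.0025,-0.019,0],[0,0,-0.167],-0.6],[[-0.0044,-0.0251,0],[0,0,-0.222],-0.6],[[-0.0069,-0.031,0],[0,0,-0.278],-0.6],[[-0.0098,-0.0367,0],[0,0,-0.333],-0.6],[[-0.0133,-0.0421,0],[0,0,-0.389],-0.6],[[-0.0172,-0.0471,0],[0,0,-0.444],-0.6],[[-0.0215,-0.0519,0],[0,0,-0.5],-0.6],[[-0.0262,-0.0562,0],[0,0,-0.556],-0.6],[[-0.0313,-0.0601,0],[0,0,-0.611],-0.6],[[-0.0345,-0.0622,0],[0,0,-0.644],-0.6],[[-0.0345,-0.0622,0],[0,0,-0.644],-0.6],[[-0.0345,-0.0622,0],[0,0,-0.644],-0.6]]'
cat > m.py <<'E'
from h import *
O=np.array([537.5,-42.5])
s=get_state();q=s['eef_rot'];p=s['tcp_pos'];d=p[:2]-O;print(p,"yaw",np.degrees(2*np.arctan2(q[2],q[1]))%360,np.hypot(*d),np.degrees(np.arctan2(d[1],d[0]))%360,s['ft_force'],s['time'])
c=calibration("wrist");i=np.ascontiguousarray(capture("wrist")[:,:,::-1])
h=cv2.cvtColor(i,cv2.COLOR_BGR2HSV)
red=(((h[...,0]<6)|(h[...,0]>172))&(h[...,1]>150)&(h[...,2]>50)).astype(np.uint8)
n,l,st,ce=cv2.connectedComponentsWithStats(red)
for k in range(1,n):
  if st[k,4]>20:
    for z in(200,207):
      w=ray(c,*ce[k],z)[:2];e=w-O
      if np.hypot(*e)<70: print(z,st[k,4],ce[k],w,np.hypot(*e),np.degrees(np.arctan2(e[1],e[0]))%360)
import sys;cv2.imwrite(sys.argv[1],i)
E
python3 m.py pics/w3.png
```

```text
time: 6.0
tcp_pos: [515.9, -43.2, 196.7]
eef_rot: [-0.0, -0.056, 0.998, 0.0]
ft_force: [-0.1, 0.7, 0.0]
width: 17.0
grasp_force: 0.3
[515.91123963 -43.22199461 196.72990584] yaw 186.45159878038078 21.600829858563724 181.91543336816227 [-0.06121947  0.69513465  0.00720238] 6.0
200 218 [293.90825688 181.22477064] [481.7982822  -56.44842973] 57.42159923007919 194.05850812822277
207 218 [293.90825688 181.22477064] [479.97927596 -56.16166069] 59.1208479885194 193.36067926492123
200 220 [328.31818182 180.97727273] [480.0263937  -41.64965862] 57.479896497327665 179.1523514735113
207 220 [328.31818182 180.97727273] [478.29723062 -42.1132575 ] 59.20403256696073 179.62572024376482
200 586 [325.31228669 236.67235495] [506.12526856 -39.82685926] 31.48840189681053 175.13013562797366
207 586 [325.31228669 236.67235495] [503.07276867 -40.38288272] 34.49226641661637 176.48100304003776
```

View pics/w3.png

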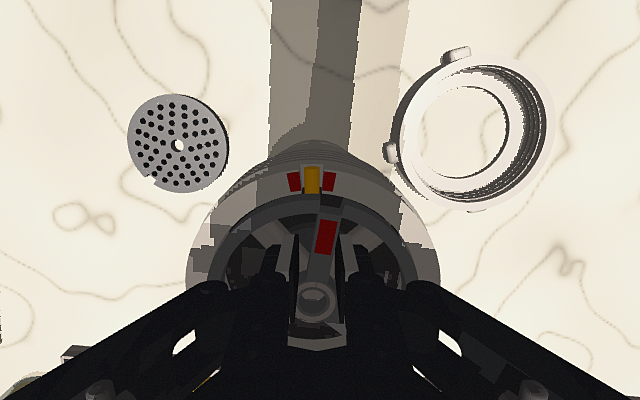

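The plate is at 176.5° with the red dab at (325,237). The pin lies midway between the rim dabs at (294,181) and (328,181), which gives 186.6°. About 10° more is needed.

```bash
python3 -m creep '[[[-0.0001,-0.0032,0],[0,0,-0.028],-0.6],[[-0.0003,-0.0064,0],[0,0,-0.056],-0.6],[[-0.0007,-0.0096,0],[0,0,-0.083],-0.6],[[-0.0011,-0.0127,0],[0,0,-0.111],-0.6],[[-0.0011,-0.0127,0],[0,0,-0.111],-0.6],[[-0.0011,-0.0127,0],[0,0,-0.111],-0.6]]'
python3 m.py pics/w4.png; python3 - <<'E'
import cv2
i=cv2.imread("pics/w4.png");cv2.imwrite("pics/w4c.png",cv2.resize(i[150:330,200:440],(800,600),interpolation=cv2.INTER_CUBIC))
E
```

```text
time: 6.55
tcp_pos: [516.7, -47.0, 196.7]
eef_rot: [-0.0, -0.143, 0.99, -0.0]
ft_force: [-0.7, 1.1, -0.4]
width: 17.2
grasp_force: 0.4
[516.6637047  -46.97590022 196.72715166] yaw 196.46689389433348 21.311613847625292 192.12362076599763 [-0.69784098  1.1393886  -0.42642765] 6.55
200 210 [317.22380952 179.41904762] [481.85717762 -56.5261621 ] 57.38342013025274 194.14808173424456
207 210 [317.22380952 179.41904762] [480.19810921 -57.04061449] 59.11798506155209 194.23852871867857
200 230 [350.75652174 184.82173913] [480.05590034 -41.86071811] 57.44765675392693 179.36239505406934
207 230 [350.75652174 184.82173913] [478.48816673 -43.11879025] 59.015077453565 180.60077391634263
200 587 [325.56388416 235.92844974] [506.17007086 -45.38063777] 31.462080892293223 185.25330359381266
207 587 [325.56388416 235.92844974] [503.27820325 -46.46023036] 34.450178479911095 186.60104642484058
```

View pics/w4c.png

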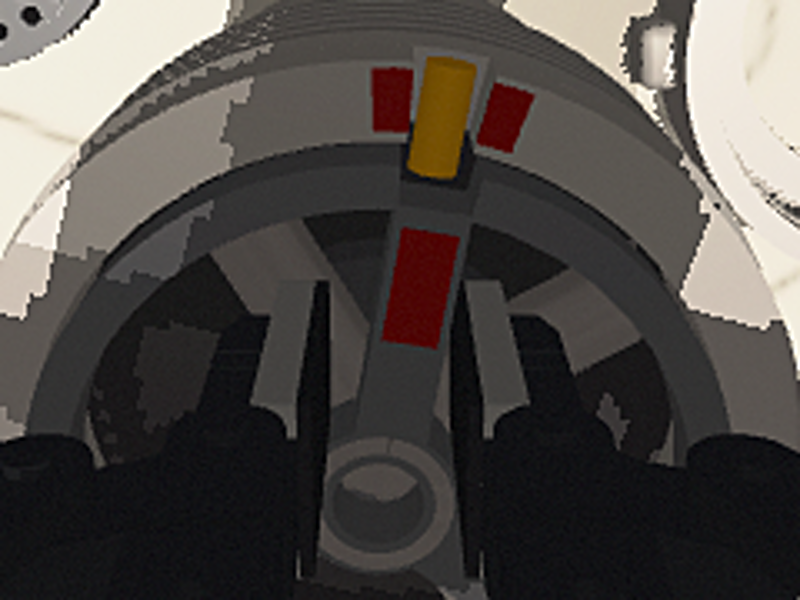

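The notch sits over the brass pin: hub (388,503), dab (421,287) and pin (440,117) lie on one line to within about 1°. I'll back off sideways, rise, shut the fingers and go over the hub.

```bash
python3 -m creep '[[[0,0.006,0],[0,0,0],-0.6],[[0,0.01,0],[0,0,0],-0.6],[[0,0.01,0],[0,0,0],-0.6],[[0,0.01,-0.03],[0,0,0],-0.6],[[0,0.01,-0.07],[0,0,0],-0.6],[[0,0.01,-0.1],[0,0,0],-0.6],[[-0.071,-0.005,-0.1],[0,0,0],-1],[[-0.071,-0.005,-0.1],[0,0,0],-1],[[-0.071,-0.005,-0.1],[0,0,0],-1],[[-0.071,-0.005,-0.1],[0,0,0],-1],[[-0.071,-0.005,-0.1],[0,0,0],-1],[[-0.071,-0.005,-0.1],[0,0,0],-1]]'
python3 m.py pics/w5.png
```

```text
time: 7.6
tcp_pos: [537.2, -42.4, 226.9]
eef_rot: [-0.0, -0.144, 0.99, -0.0]
ft_force: [0.6, 0.3, -0.4]
width: -0.1
grasp_force: 0.0
[537.18172264 -42.39258134 226.9359345 ] yaw 196.59389385361834 0.3359155342590368 161.35045321132066 [ 0.60762785  0.29920661 -0.3836534 ] 7.6
200 165 [320.06060606 124.60606061] [481.92896151 -56.50472473] 57.30857381934041 194.14484139385144
207 165 [320.06060606 124.60606061] [481.41933843 -56.73916359] 57.86012774043478 194.24663114380914
200 175 [349.02857143 129.81142857] [480.23047969 -41.73187379] 57.274671315413016 179.2315676677723
207 175 [349.02857143 129.81142857] [479.79152184 -42.58093627] 57.708534912155905 180.0803574082448
200 456 [327.1995614  173.51973684] [504.9942405  -45.65733171] 32.65873764092089 185.54781909949045
207 456 [327.1995614  173.51973684] [503.5249878  -46.34307574] 34.19167566887556 186.45356793095567
```

Still aligned (plate 186.5°, pin 186.7°). Now press.

```bash
python3 -m creep '[[[0,0,0.03],[0,0,0],-1],[[0,0,0.055],[0,0,0],-1],[[0,0,0.063],[0,0,0],-1],[[0,0,0.068],[0,0,0],-1],[[0,0,0.072],[0,0,0],-1],[[0,0,0.076],[0,0,0],-1],[[0,0,0.08],[0,0,0],-1],[[0,0,0.083],[0,0,0],-1],[[0,0,0.083],[0,0,0],-1]]'
```

```text
time: 8.4
tcp_pos: [537.6, -42.4, 201.8]
eef_rot: [0.0, -0.144, 0.99, -0.0]
ft_force: [-0.5, -0.0, 1.6]
width: -0.1
grasp_force: 0.6
```

```bash
python3 -m creep '[[[0,0,0.003],[0,0,0],-1],[[0,0,0.006],[0,0,0],-1],[[0,0,0.006],[0,0,0],-1]]'; python3 -m creep '[[[0,0,0.002],[0,0,0],-1],[[0,0,0.004],[0,0,0],-1],[[0,0,0.004],[0,0,0],-1]]'
```

```text
time: 8.65
tcp_pos: [537.8, -42.4, 200.1]
eef_rot: [0.0, -0.144, 0.99, -0.0]
ft_force: [-2.3, -0.8, 4.1]
width: -0.1
grasp_force: 2.0
time: 8.9
tcp_pos: [537.8, -42.4, 200.1]
eef_rot: [0.0, -0.144, 0.99, -0.0]
ft_force: [-5.7, 0.4, 10.2]
width: -0.1
grasp_force: 5.3
```

It stopped at z 200.1 while the force rose, so it is on the stop. I'll push once more to confirm, then retreat and look.

```bash
python3 -m creep '[[[0,0,0.004],[0,0,0],-1],[[0,0,0.006],[0,0,0],-1],[[0,0,0.006],[0,0,0],-1]]'; python3 -m creep '[[[0,0,-0.015],[0,0,0],-1],[[0,0,-0.05],[0,0,0],-1],[[0.1,0,-0.15],[0,0,0],-1],[[-0.1,0,-0.3],[0,0,0],-1],[[-0.1,0,-0.4],[0,0,0],-1],[[-0.1,0,-0.4],[0,0,0],-1],[[-0.1,0,-0.4],[0,0,0],-1],[[-0.1,0,-0.4],[0,0,0],-1]]'
python3 m.py pics/w6.png; python3 - <<'E'
import cv2,sys
sys.path.insert(0,".")
from h import *
i=cv2.imread("pics/w6.png");u,v=proj(calibration("wrist"),[537.5,-42.5,200]).astype(int);print(u,v)
cv2.imwrite("pics/w6c.png",cv2.resize(i[max(0,v-75):v+75,u-100:u+100],(800,600),interpolation=cv2.INTER_CUBIC))
E
```

```text
time: 9.15
tcp_pos: [537.9, -42.4, 200.0]
eef_rot: [0.0, -0.144, 0.99, -0.001]
ft_force: [-10.1, -0.5, 20.3]
width: -0.1
grasp_force: 10.3
time: 9.82
tcp_pos: [567.0, -33.4, 317.5]
eef_rot: [0.001, -0.145, 0.989, 0.0]
ft_force: [-0.8, 0.0, -1.0]
width: 0.2
grasp_force: 0.0
[567.01042022 -33.41752502 317.47203288] yaw 196.63956809537834 30.876467627856304 17.106889232137917 [-0.75252209  0.04772539 -0.96308829] 9.8167
200 80 [318.9125  71.55  ] [481.83758227 -56.39784395] 57.37120196082087 194.01903591771202
207 80 [318.9125  71.55  ] [482.30907078 -56.3170791 ] 56.89420306611799 194.0551450977493
200 81 [338.7037037   75.30864198] [480.14943517 -41.55726856] 57.35831264286093 179.0582539398977
207 81 [338.7037037   75.30864198] [480.66661365 -41.87816618] 56.836788099528384 179.3731319917065
200 209 [323.57894737 104.75598086] [503.57775194 -46.15760827] 34.11886591620421 186.15404404955794
207 209 [323.57894737 104.75598086] [503.46083941 -46.35399699] 34.256645291402336 186.45965915553737
315 150
```

View pics/w6c.png

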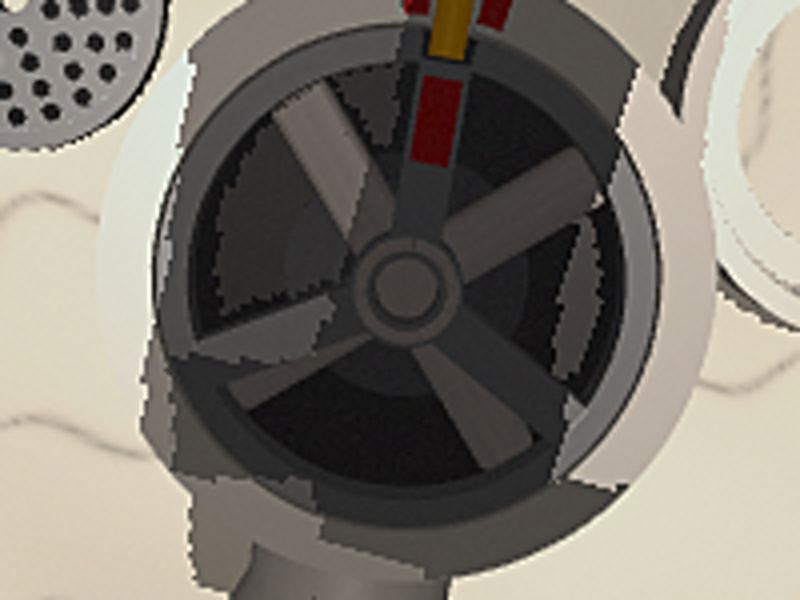

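The plate lies flush in the mouth with its notch (440,50) over the brass pin and the red dab at (437,120). The stop stayed at z = 200.0 mm under 20 N, and the arm is clear.

```bash
python3 -c "
from workcell import *
print(hand_in())"
```

```text
the job is handed in; nothing more can be done
None
```

The plate is turned so its notch sits over the pin and is pressed fully home, flush with the rim (it held at 200.0 mm under 20 N); the arm then moved clear and the job is handed in at about 10 s.

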